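# Hang the sieve basket in the rinse station

### The arm

A 6-joint arm with a two-finger parallel gripper is mounted at the origin on the work surface. World frame = base frame: x ahead of the robot, y to its left, z up, the work surface at z = 0. Lengths are in mm, angles in rad, forces in N, time in s.
With the tool pointing down it reaches from about 300 to 875 mm from the base axis. Payload 4.2 kg.
Tool frame: the origin (TCP) lies at the very end of the fingers, on their centre line; the grasp point (between the pads) lies 19 mm behind it; z points along the fingers, y is the line along which they close (so a half turn about z gives the same grasp; the last joint's range is limited). The gripper opens to 85 mm and grips with 20 to 120 N. Pads are 22 mm wide; open, the fingers measure 114 mm over their backs; the gripper's body (76 mm by 85 mm) begins 54 mm behind the grasp point. The pads swing forward as they close: fully open they stand 13 mm farther back than shut.
Start: joints at [1.2, 0.32, 1.565, -0, 1.257, -0.02], TCP at [197.601, 539.996, 231.338] pointing down, gripper open.
Joint ranges: [-3.11, 3.11], [-0.84, 2.01], [0.21, 2.61], [-1.34, 4.49], [0.05, 2.63], [-2.56, 2.56]. Speed limits (rad/s): [2.57, 2.57, 3.14, 3.14, 3.14, 3.14].

### API

Orientations are given as a unit quaternion [x, y, z, w].
In Python, from workcell import status, optics, manip gives the robot as it stands. The module is installed in compiled form; this text tells all that it offers.
- The arm moves only by the tool carry_out, never from a script. Its argument "rows" is a list of rows, each a list of 2 entries, a list of its own where there are three numbers: the shift along the tool's x, y, z in cm, then the turn about the tool's z in rad. In form: [[[tx, ty, tz], turn], ...]. A call has 1 to 8 rows; each row is the pose to reach, as a shift and turn from the pose commanded when the call began, along the tool's axes at that moment; what a row does not reach only later rows make up. A row lasts 1/8 s, in which the tool goes at most 62.5 mm and 10.7 degrees, less where a joint would pass 70% of its speed; a pose out of reach is approached as far as the arm can. A call with a gripper value outside its range is refused whole. "claw" is the opening in per cent of the stroke, from 0 (shut) to 100 (fully open), set as the call begins (left out, the last holds). The fingers move at their own pace and stop on an object; "newtons" is the grip in N (left out, the last holds). Time passes only in rows, so rows that repeat a pose let the fingers close. It gives the time, the measured TCP pose, the force, the opening and the grip force at its end, in the units of the state.
- status.state(): the state, without advancing time (a new reading comes with each control period).
- optics.get_image(name): name is "scene" or "top"; returns a dict with "pixels" (480x640x3 uint8, red, green, blue), "fx", "fy", "cx", "cy" (pixels), "R" (3x3) and "t" (3): a world point X has camera coordinates R X + t. Camera axes: x right, y down, z forward; pixel columns grow to the right and rows downward; lengths in mm; the calibration is good to about 2 mm. A picture is of the moment at which its call begins. There is no depth.
- manip.sign_off(): hands the job in; it is judged then, once.
The state is a dict: "t": time; "joints": joint angles; "qd": joint speeds; "effort": joint torques, N m; "tool_pos": TCP position; "ee_rot": TCP orientation; "ft_force": force on the tool from outside, world axes, zero at the start; "ft_torque": the same for the moment, N m; "opening": finger opening in mm; "grip_force": force on a finger pad.
Only numpy, scipy, OpenCV 4.12 (cv2) and the standard library are available. Lean on these libraries where they do the work, as an engineer would, in place of code of your own. Each camera call takes 0.05 s, during which the arm holds its last target. There are 200 camera calls.

### The job

Lift the blue sieve basket off the black mat by its tab and hook it over the dark rail on the clear wall of the white rinse station, so that the basket hangs inside the well. Slide it gently along the rail until the rib under its hook drops into the rail's notch and the hook sits fully down, then let go and leave everything else where it is.

Things in the scene. Friction and masses are not known exactly. Their poses are not given: they have to be found in the camera images.
- basket: Loose blue sieve basket with a hook, ~0.18 kg, upright on the mat. Origin: level of its underside, straight below the hook's middle; z up; +x from hook to basket's far side, y along the hook. Basket: x 4.5 to 62.5 mm, y -30 to 30, z 0 to 42, open top. Back plate: x 4.5 to 8.5, y -30 to 30, up to z 83. Hook on its top: upside-down U, slot 9 mm wide (x -4.5 to 4.5)
- tab (a point): centre of the basket's grip tab, above the hook, 105.5 mm above the basket's underside. The tab is 12 mm thick (basket x), 36 mm wide (y), z 83 to 128; take it across its thickness
- hook (a point): middle of the underside of the hook's bridge (z 75 on the basket; bridge 8 mm thick, 56 mm long in y): the face that lies on the rail when the hook is fully down. At the bridge's middle a rib, 8 mm wide (y), half-round below, fills the slot and hangs 7 mm below this point
- lip (a point): lower edge of the hook's outer lip, on the basket at x -9, z 49 mm, so 26 mm below the bridge's underside; the lip is 4 mm thick (x -8.5 to -4.5), its lowest 8 mm flared outwards
- basket_floor (a point): middle of the basket's inner floor, 33.5 mm in x from the hook
- station: Fixed white rinse station, 154 (x) by 280 mm (y), origin at the centre of its underside. Open well between two white end cheeks (tops at z 118, inner faces at y -80 and 80); well floor at z 13; far wall (x 70 to 75) white, near wall (x -75 to -70) clear, with a dark rail along its top (yellow lower band). Delicate: the basket must never press on the station with more than 25 N
- rail (a point): middle of the rail's top edge (station x -72.5, z 112 mm); axes as the station's: x into the well, y along the rail. Rail 5 mm thick, free from y -80 to 80. One notch in its top, 11 mm wide, 9 deep, yellow below, centred anywhere from y -28 to 28, not measured: feel or look. Elsewhere the rib rides on the rail and holds the hook 7 mm up
- mat: fixed black rubber mat, 200 x 200 x 6 mm, on which the basket stands; origin at the centre of its underside
- cup: loose small white cup, 42 mm across, 30 high, on the mat; leave it alone
- clip: loose blue U-shaped clip, 12 mm high, 50 mm long, on the mat; leave it alone
- well_cup: loose small white cup, 40 mm across, 30 high, on the floor of the station's well by the far wall; leave it alone
- jar: loose jar with red cap, 60 mm across, 70 high, at the back; leave it alone
- driver: loose screwdriver lying between mat and station; leave it alone
- cup_stack: loose stack of white cups, 40 mm across, 72 high, at the back; leave it alone
- foam_roll: loose white foam roll, 60 mm across, 140 long, at the back left; leave it alone
There are look-alikes about, which are no part of the job. Of the things that look like the basket, the middle-sized one is meant.

How it is judged:
By the outcome, as a careful person would: the job done as asked, in the order asked, and still so for the second after the job is handed in, with the robot touching nothing.
It also fails if it takes over 72 s, if anything falls off the work surface, if the arm or the gripper's body presses on something with over 40 N, if the wrist force passes 120 N, or if a joint passes its speed limit or range.

## Working session

There is one attempt and no reset: what is moved stays moved. The work goes in short steps, Python scripts to look and compute and a tool call to move; the robot and the scene stay as the last step left them, time stands still between calls to the robot, and variables do not carry over. Pictures are saved under pics/ and viewed, at most 10 in all, crops included, and the job is handed in when it is done.

Besides the shell and the picture viewer there is one more tool, called after "Call:" by a JSON object that holds its "name" and its "arguments". carry_out: Moves the arm, as the interface text tells. Its arguments: {"type":"object","properties":{"rows":{"type":"array"},"claw":{"type":"number"},"newtons":{"type":"number"}},"required":["rows"]}

```bash
mkdir -p pics
cat > h.py <<'E'
import numpy as np, cv2
from workcell import status, optics, manip
def shot(n):
    im=optics.get_image(n); im['pixels']=np.array(im['pixels']); return im
def save(im,f,crop=None,s=1):
    p=im['pixels'][...,::-1]
    if crop: x0,y0,x1,y1=crop; p=p[y0:y1,x0:x1]
    cv2.imwrite('pics/'+f,cv2.resize(p,None,fx=s,fy=s,interpolation=cv2.INTER_CUBIC))
def ray(im,u,v):
    R=np.array(im['R']);t=np.array(im['t']);c=-R.T@t
    d=R.T@np.array([(u-im['cx'])/im['fx'],(v-im['cy'])/im['fy'],1]); return c,d/np.linalg.norm(d)
def onz(im,u,v,z):
    c,d=ray(im,u,v); return c+d*(z-c[2])/d[2]
def proj(im,X):
    p=np.array(im['R'])@np.array(X,float)+np.array(im['t']); return np.array([im['fx']*p[0]/p[2]+im['cx'],im['fy']*p[1]/p[2]+im['cy']])
def tri(a,b):
    (c1,d1),(c2,d2)=a,b
    s=np.linalg.lstsq(np.c_[d1,-d2],c2-c1,rcond=None)[0]
    p,q=c1+s[0]*d1,c2+s[1]*d2; return (p+q)/2,np.linalg.norm(p-q)
E
python3 - <<'E'
from h import *
np.set_printoptions(precision=3,suppress=True)
a=shot('scene');b=shot('top');save(a,'a.png');save(b,'b.png')
for i in(a,b):print(-np.array(i['R']).T@i['t'],i['fx'],i['R'])
print(status.state())
E
```

```text
[1249.183 -345.307  686.169] 457.89205967210523 [[ 0.394  0.919  0.017]
 [ 0.564 -0.227 -0.794]
 [-0.726  0.323 -0.608]]
[ 356.71   -19.575 1199.915] 594.1477543336396 [[-0.017 -1.    -0.015]
 [-0.984  0.02  -0.177]
 [ 0.177  0.012 -0.984]]
{'t': 0.1, 'joints': array([ 1.2  ,  0.32 ,  1.566, -0.   ,  1.257, -0.02 ]), 'qd': array([ 0.001, -0.001, -0.001,  0.001,  0.   ,  0.   ]), 'effort': array([ -0.002, -41.642, -23.47 ,  -0.   ,   0.005,  -0.   ]), 'tool_pos': array([197.448, 539.585, 230.559]), 'ee_rot': array([ 0.174,  0.985, -0.001, -0.   ]), 'ft_force': array([ 0.72 , -0.18 ,  0.788]), 'ft_torque': array([ 0.017, -0.033,  0.02 ]), 'grip_force': 0.0, 'opening': 85.40856251926373}
```

View pics/a.png

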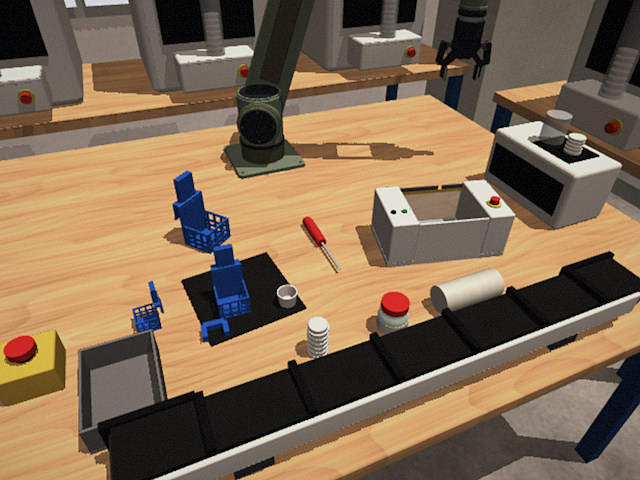

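View pics/b.png

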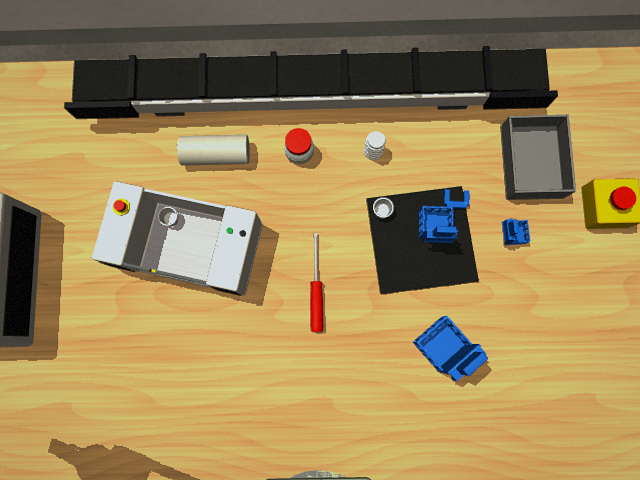

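Candidates for the basket:
- Large one off the mat: scene (200,215), top (450,348).
- Middle one on the mat: scene (230,285), top (438,225).
- Small one: scene (148,310), top (516,232).
- Blue clip: top (455,198).

By the description it is the middle one on the mat. Next is a close crop to check.

Run:
```python
from h import *
a=shot('scene');b=shot('top')
def cr(im,x,y,w,h,W,H): return cv2.resize(im['pixels'][y:y+h,x:x+w,::-1],(W,H),interpolation=cv2.INTER_CUBIC)
t=np.hstack([cr(a,180,235,80,90,267,300),cr(b,380,180,100,75,400,300)])
u=np.hstack([cr(a,365,170,160,100,400,250),cr(b,85,170,200,140,267,250)])
cv2.imwrite('pics/c.png',np.vstack([t,u]))
```

```text
(no output)
```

View pics/c.png

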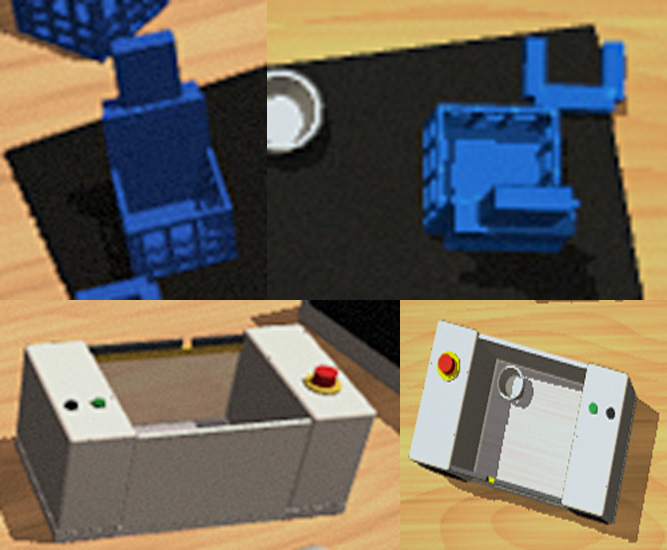

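Run:
```python
from h import *
np.set_printoptions(precision=1,suppress=True)
b=shot('top');a=shot('scene')
# cheeks
p=b['pixels'].astype(int)
m=((p.min(2)>150)&(p.max(2)-p.min(2)<40)).astype(np.uint8)
m[:170]=0;m[310:]=0;m[:,:85]=0;m[:,280:]=0
m=cv2.morphologyEx(m,cv2.MORPH_OPEN,np.ones((3,3)))
n,l,s,c=cv2.connectedComponentsWithStats(m)
for i in range(1,n):
    if s[i,4]<100: continue
    cs,_=cv2.findContours((l==i).astype(np.uint8),cv2.RETR_EXTERNAL,cv2.CHAIN_APPROX_NONE)
    w=np.array([onz(b,*q[0],118)[:2] for q in cs[0]],np.float32)
    r=cv2.minAreaRect(w);print('white',s[i],r,cv2.boxPoints(r).tolist())
# yellow notch
for n_,im,(x0,y0,x1,y1) in(('top',b,(130,255,215,295)),('scene',a,(400,178,475,200))):
    q=im['pixels'].astype(int)[y0:y1,x0:x1]
    ym=(q[...,0]-q[...,2]>70)&(abs(q[...,0]-q[...,1])<60)&(q[...,0]>140)
    yy,xx=np.nonzero(ym);print(n_,np.c_[xx+x0,yy+y0,q[ym]][:40])
# blue gray map of tab
q=b['pixels'][222:250,425:465]
for r in q[...,2]: print(' '.join('%3d'%v for v in r))
```

```text
white [  92  182   50   83 2168] ((584.2275390625, 362.4087829589844), (57.61564636230469, 151.6322021484375), 76.4117431640625) [[503.7654113769531, 352.21978759765625], [651.1533203125, 316.5948486328125], [664.689697265625, 372.5977783203125], [517.3017578125, 408.22271728515625]]
white [ 158  206   97   84 5280] ((543.8978881835938, 195.42929077148438), (153.12155151367188, 151.57005310058594), 76.46176147460938) [[452.29620361328125, 138.7366943359375], [599.6547241210938, 103.25499725341797], [635.4995727539062, 252.12188720703125], [488.14105224609375, 287.60357666015625]]
top [[152 269 195 204  44]
 [153 269 158 161  85]
 [152 270 212 221   0]
 [153 270 220 230   0]
 [154 270 223 234   0]
 [155 270 173 181  67]
 [152 271 205 214   0]
 [153 271 213 223   0]
 [154 271 221 232   0]
 [154 272 170 173  25]
 [134 273 141 103  58]
 [135 273 141 103  58]
 [138 273 141 104  57]
 [139 273 145 107  62]
 [140 273 144 106  62]
 [141 273 143 106  58]
 [142 273 143 105  59]
 [143 273 142 104  55]
 [144 273 145 107  57]
 [130 275 142 105  60]
 [130 276 223 172  98]
 [131 276 155 116  65]
 [1
[... 5118 characters left out ...]
  14  16  10  12  23  13  16  16  15  25  16  29  34  35  27
 28  29  27  32  30  32  33  22   9  23  10  18  15   8  14  21  16  21  25  11  16  12  18  15  21  14  20  17  20  10  22  16  20  19  24  27  33  30  33  30
 31  22  30  26  29  30  29  18  19  10  12  16  18  10  10  14  23  13  16  20  17  15  22  12  16  20  18  16  14  20  18  18  13  13  17  29  28  31  32  31
 31  32  31  21  13  12  19  11  11  23  21  20  11  18  11  20  17  17  16  12  19  15   9  18  18  14  16  22  15  21  10  14  11  20  24  27  26  31  31  29
 32  27  26  14  16  19  15  19  20  17  21  11  17  17  23  11  18  17  25  14  17  12  19  17  14  18  15  17  19  19  26  16  10   8  15  18  17  35  30  31
```

Run:
```python
from h import *
np.set_printoptions(precision=1,suppress=True)
b=shot('top');a=shot('scene')
th=-0.237;C=np.array([558.5,255.7]);X=np.array([np.cos(th),np.sin(th)]);Y=np.array([-X[1],X[0]])
def st(P): d=P[:2]-C;return np.array([d@X,d@Y,P[2]])
for z in(103,112): print('notch top',z,st(onz(b,153.2,270.4,z)))
n=np.r_[X,0]; p0=np.r_[C-72.5*X,0]
def onrail(im,u,v):
    c,d=ray(im,u,v);return st(c+d*((p0-c)@n)/(d@n))
for v in (184,186,188,190): 
    print(v,[tuple(x) for x in a['pixels'][v,432:448]])
    print(onrail(a,439.4,v))
print('rail ends proj',[proj(a,np.r_[C-72.5*X+y*Y,112]) for y in(-80,0,80)],[proj(b,np.r_[C-72.5*X+y*Y,112]) for y in(-80,0,80)])
# basket
for (u,v) in [(436.6,225.6),(454.8,226.3),(454.8,232.15),(436.6,231.7),(445.7,229)]: print('tabtop',onz(b,u,v,134))
q=a['pixels'][240:275,205:245].astype(int)
print('scene B')
for r in q[...,2]: print(' '.join('%3d'%v for v in r))
```

```text
notch top 103 [-72.   23.8 103. ]
notch top 112 [-72.5  21.  112. ]
184 [(np.uint8(237), np.uint8(179), np.uint8(122)), (np.uint8(230), np.uint8(169), np.uint8(112)), (np.uint8(234), np.uint8(172), np.uint8(117)), (np.uint8(235), np.uint8(175), np.uint8(118)), (np.uint8(225), np.uint8(170), np.uint8(115)), (np.uint8(214), np.uint8(165), np.uint8(114)), (np.uint8(219), np.uint8(169), np.uint8(114)), (np.uint8(224), np.uint8(169), np.uint8(113)), (np.uint8(225), np.uint8(170), np.uint8(114)), (np.uint8(223), np.uint8(170), np.uint8(116)), (np.uint8(197), np.uint8(152), np.uint8(107)), (np.uint8(190), np.uint8(146), np.uint8(103)), (np.uint8(195), np.uint8(146), np.uint8(104)), (np.uint8(186), np.uint8(138), np.uint8(101)), (np.uint8(184), np.uint8(133), np.uint8(95)), (np.uint8(181), np.uint8(132), np.uint8(97))]
[-72.5  22.7 114.7]
186 [(np.uint8(58), np.uint8(57), np.uint8(59)), (np.uint8(43), np.uint8(48), np.uint8(55)), (np.uint8(42), np.uint8(46), np.uint8(49)), (np.uint8(38), np.uint8(44), np.uint8(50)), (np.uint8(38), np.uint8(45), np.uint8(52)), (np.uint8(34), np.uint8(37), np.
[... 7166 characters left out ...]
  79  74  78  80  76  78  77  80  78  83  78  69  40  13  25
103  94  63  42  15  40  73  76  71  77  75  76  80  69  75  79  78  78  76  77  76  79  78  75  80  79  78  78  80  78  82  80  76  71  83  82  83  46  11  20
 47  29  12  19  20  32  69  83  81  83  82  78  80  72  83  79  75  79  78  80  77  82  79  75  79  77  79  77  80  78  82  76  75  78  79  80  89  48  20  24
 18  18  14  16  19  29  71  81  82  81  81  74  77  82  80  84  79  77  74  77  83  77  72  77  77  74  79  78  81  79  78  77  75  78  78  77  82  55  17  11
 17  18  14  27  26  20  69  80  81  75  78  79  78  72  81  84  80  76  78  78  77  74  80  80  77  77  73  80  75  78  78  74  76  80  77  78  85  52  20  23
```

Run:
```python
from h import *
np.set_printoptions(precision=1,suppress=True)
b=shot('top');a=shot('scene')
print(tri(ray(a,222,247),ray(b,445.7,229)), proj(a,[555.8,-245.5,134]))
# yaw from blue basket outline: rim top edge in top view
p=b['pixels'].astype(int);m=((p[...,2]-p[...,0]>40)&(p[...,2]>90))
for u in range(427,457,3):
    col=np.nonzero(m[200:222,u])[0]; print(u,col.min()+200 if len(col) else None, end='; ')
print()
# back plate's bottom edge / hook in rows; front rim world
for u in(430,440,450): 
    col=np.nonzero(m[200:222,u])[0]; print(onz(b,u,col.min()+200,48))
from scipy.spatial.transform import Rotation as R
s=status.state();print(s['tool_pos'],R.from_quat(s['ee_rot']).as_matrix())
```

```text
(array([ 556.1, -246.3,  131.9]), np.float64(0.7283517832900404)) [222.4 246. ]
427 206; 430 206; 433 206; 436 206; 439 206; 442 206; 445 200; 448 200; 451 201; 454 201; 
[ 618.8 -235.3   48. ]
[ 618.4 -255.1   48. ]
[ 628.2 -275.4   48. ]
[197.6 540.  231.3] [[-0.9  0.3 -0. ]
 [ 0.3  0.9 -0. ]
 [ 0.  -0.  -1. ]]
```

Call:
{"name": "carry_out", "arguments": {"rows": [[[-4.3,-4.4,0],0.09],[[-8.7,-8.8,0],0.18],[[-13,-13.2,0],0.27],[[-17.3,-17.6,0],0.36],[[-21.7,-22,0],0.45],[[-26,-26.4,0],0.55],[[-30.3,-30.8,0],0.64],[[-34.6,-35.2,0],0.73]], "claw": 60, "newtons": 40}}

```text
t: 1.5
tool_pos: [402.2, 88.7, 231.7]
ee_rot: [0.516, 0.857, 0.001, 0.0]
ft_force: [1.9, 0.3, 0.1]
opening: 51.2
grip_force: 0.0
```

```bash
cat >> h.py <<'E'
def go(x,y,z,ang):
    "shift (cm) and turn to put the TCP at x,y,z (mm) with tool y at world angle ang"
    from scipy.spatial.transform import Rotation as Ro
    s=status.state();M=Ro.from_quat(s['ee_rot']).as_matrix();sh=M.T@(np.array([x,y,z])-s['tool_pos'])/10
    a=np.arctan2(M[1,1],M[0,1]);print('t',round(s['t'],2),'pos',s['tool_pos'].round(1),'ang',round(a,3),'F',s['ft_force'].round(1),'open',round(s['opening'],1),'tilt',M[:,2].round(3),'-> shift',sh.round(2),'turn',round(a-ang,3))
E
python3 -c "
from h import *
go(556,-246,160,-.05)"
```

```text
t 1.5 pos [402.2  88.7 231.7] ang 0.487 F [1.9 0.3 0.1] open 51.2 tilt [ 0.001  0.001 -1.   ] -> shift [-36.77  -2.08   7.18] turn 0.537
```

Call:
{"name": "carry_out", "arguments": {"rows": [[[-5.3,-0.3,0],0.08],[[-10.5,-0.6,0],0.16],[[-15.8,-0.9,0],0.24],[[-21,-1.2,1],0.32],[[-26.3,-1.5,2.5],0.4],[[-31.5,-1.8,4],0.48],[[-36.8,-2.1,5.5],0.537],[[-36.8,-2.1,7.2],0.537]]}}

```text
t: 2.5
tool_pos: [557.5, -247.3, 158.3]
ee_rot: [0.725, 0.689, 0.0, 0.001]
ft_force: [0.7, 0.5, -0.0]
opening: 51.1
grip_force: 0.0
```

Call:
{"name": "carry_out", "arguments": {"rows": [[[0,0,0],0]]}}

```text
t: 2.62
tool_pos: [554.9, -243.2, 157.5]
ee_rot: [0.724, 0.69, -0.001, -0.002]
ft_force: [-0.3, 0.1, 0.6]
opening: 51.2
grip_force: 0.0
```

```bash
python3 -c "
from h import *
go(556,-246,97,-.05)
a=shot('scene');b=shot('top')
def cr(im,x,y,w,h,W,H): return cv2.resize(im['pixels'][y:y+h,x:x+w,::-1],(W,H),interpolation=cv2.INTER_CUBIC)
cv2.imwrite('pics/d.png',np.hstack([cr(a,170,180,120,150,400,500),cr(b,380,180,80,100,400,500)]))"
```

```text
t 2.62 pos [ 554.9 -243.2  157.5] ang -0.047 F [-0.3  0.1  0.6] open 51.2 tilt [-0.004  0.002 -1.   ] -> shift [-0.28  0.15  6.05] turn 0.003
```

View pics/d.png

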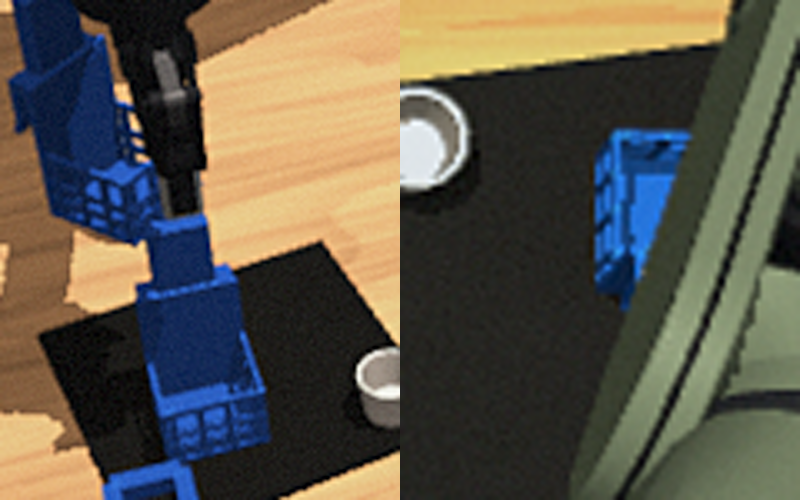

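The gripper finger line sits over the tab top (crop 180,220), with the tab between the fingers. Descending and closing.

Call:
{"name": "carry_out", "arguments": {"rows": [[[0,0,1],0],[[0,0,2],0],[[0,0,3.2],0],[[0,0,4.4],0],[[0,0,5.3],0],[[0,0,5.9],0],[[0,0,6.2],0],[[0,0,6.2],0]]}}

```text
t: 3.72
tool_pos: [556.3, -244.1, 97.2]
ee_rot: [0.724, 0.69, 0.0, 0.0]
ft_force: [0.3, -0.3, 0.8]
opening: 51.2
grip_force: 0.0
```

Call:
{"name": "carry_out", "arguments": {"rows": [[[0,0,0],0],[[0,0,0],0],[[0,0,0],0],[[0,0,0],0],[[0,0,0],0],[[0,0,0],0]], "claw": 0, "newtons": 50}}

```text
t: 4.47
tool_pos: [556.3, -244.1, 97.6]
ee_rot: [0.724, 0.69, 0.0, 0.0]
ft_force: [-1.1, 0.6, 3.4]
opening: 11.2
grip_force: 52.5
```

```bash
python3 -c "
from h import *
go(556,-246,97,-.05);print(status.state()['grip_force'])"
```

```text
t 4.47 pos [ 556.3 -244.1   97.6] ang -0.047 F [-1.1  0.6  3.4] open 11.2 tilt [ 0. -0. -1.] -> shift [-0.19 -0.03  0.06] turn 0.003
52.49419927597046
```

Call:
{"name": "carry_out", "arguments": {"rows": [[[0,0,-0.5],0],[[0,0,-1.5],0],[[0,0,-3.2],0],[[0,0,-5.5],0],[[0,0,-8.5],0],[[0,0,-11.5],0],[[0,0,-13.7],0],[[0,0,-14.3],0]]}}

```text
t: 5.48
tool_pos: [556.9, -244.4, 243.0]
ee_rot: [0.724, 0.69, 0.001, 0.002]
ft_force: [-0.7, 0.3, -2.6]
opening: 11.6
grip_force: 52.0
```

```bash
python3 -c "
from h import *
go(490.3,278.3,240,-.237);print(status.state()['grip_force'])"
```

```text
t 5.47 pos [ 556.9 -244.4  243. ] ang -0.047 F [-0.7  0.3 -2.6] open 11.6 tilt [ 0.004 -0.002 -1.   ] -> shift [51.9  -9.11  0.18] turn 0.19
52.002208828926086
```

Call:
{"name": "carry_out", "arguments": {"rows": [[[2,-0.35,0],0.01],[[5.5,-0.97,0],0.03],[[10,-1.75,0],0.05],[[15,-2.6,0],0.07],[[20,-3.5,0],0.09],[[25,-4.4,0],0.11],[[30,-5.3,0],0.13],[[35,-6.1,0],0.15]]}}

```text
t: 6.48
tool_pos: [510.9, 109.9, 240.0]
ee_rot: [0.773, 0.634, -0.0, -0.0]
ft_force: [0.8, -0.7, -1.3]
opening: 11.6
grip_force: 51.9
```

Call:
{"name": "carry_out", "arguments": {"rows": [[[5,-0.9,0],0.01],[[9.5,-1.7,0],0.02],[[13,-2.3,0],0.03],[[15.5,-2.75,0],0.04],[[16.9,-3.0,0],0.04],[[16.9,-3.0,0],0.04],[[16.9,-3.0,0],0.04],[[16.9,-3.0,0],0.04]]}}

```text
t: 7.48
tool_pos: [515.5, 279.0, 240.4]
ee_rot: [0.786, 0.618, -0.0, 0.0]
ft_force: [0.3, -0.6, -1.4]
opening: 11.3
grip_force: 51.9
```

```bash
python3 -c "
from h import *
go(490.3,278.3,200,-.237)
a=shot('scene');b=shot('top')
def cr(im,x,y,w,h,W,H): return cv2.resize(im['pixels'][y:y+h,x:x+w,::-1],(W,H),interpolation=cv2.INTER_CUBIC)
cv2.imwrite('pics/e.png',np.hstack([cr(a,370,90,160,200,400,500),cr(b,90,180,160,200,400,500)]))"
```

```text
t 7.47 pos [515.5 279.  240.4] ang -0.238 F [ 0.3 -0.6 -1.4] open 11.3 tilt [ 0. -0. -1.] -> shift [-0.66 -2.43  4.04] turn -0.001
```

View pics/e.png

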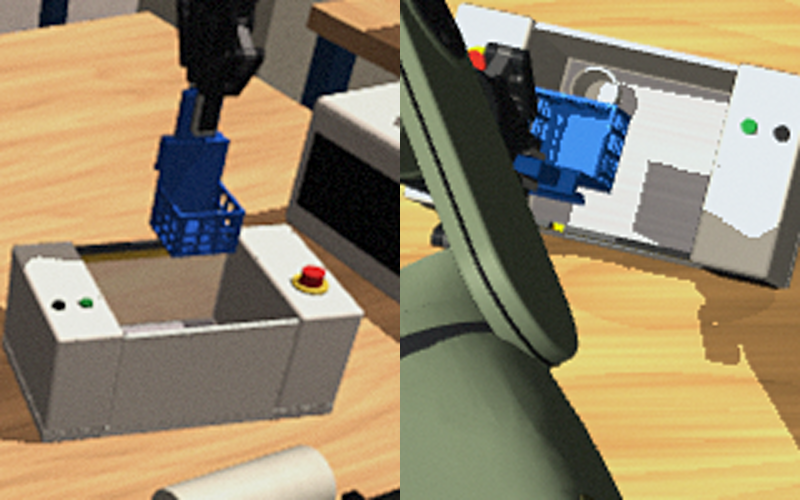

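```bash
python3 -c "
from h import *
np.set_printoptions(precision=1,suppress=True)
b=shot('top');s=status.state();th=-.238
X=np.array([np.cos(th),np.sin(th),0]);Y=np.array([-X[1],X[0],0])
O=s['tool_pos']-[0,0,91.6]
for n,l in dict(bridge_mx=(-8.5,-28,83),bridge_px=(8.5,-28,83),lipbot=(-9,-28,49),rimfar_my=(62.5,-30,42),rimfar_py=(62.5,30,42),rimnear=(8.5,-30,42),plate=(8.5,-30,83)).items():
    print(n,proj(b,O+l[0]*X+l[1]*Y+[0,0,l[2]]))
cv2.imwrite('pics/f.png',cv2.resize(b['pixels'][205:285,130:190,::-1],(600,600*80//60)[:2] if 0 else (450,600),interpolation=cv2.INTER_NEAREST))
"
```

```text
bridge_mx [156.3 256.7]
bridge_px [159.  246.8]
lipbot [161.8 259.8]
rimfar_my [174.7 220.8]
rimfar_py [141.6 213.5]
rimnear [166.6 250.8]
plate [160.2 247. ]
```

View pics/f.png

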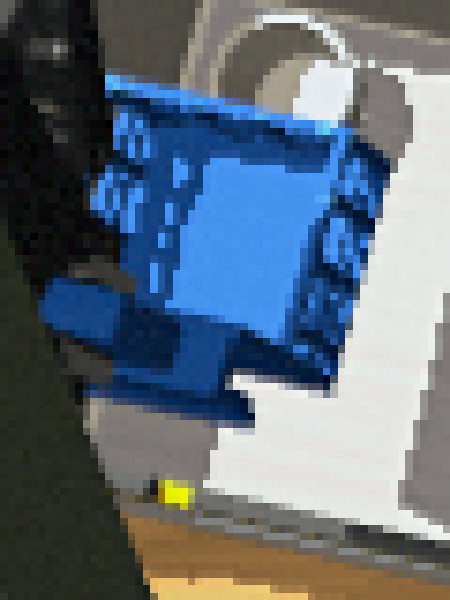

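Call:
{"name": "carry_out", "arguments": {"rows": [[[-0.2,-1.0,0],0],[[-0.45,-2.0,0],0],[[-0.45,-2.37,0],0],[[-0.45,-2.37,1.5],0],[[-0.45,-2.37,3],0],[[-0.45,-2.37,3],0],[[-0.45,-2.37,3],0]]}}

```text
t: 8.5
tool_pos: [491.5, 281.2, 210.1]
ee_rot: [0.786, 0.618, -0.0, -0.0]
ft_force: [0.1, -0.9, -1.3]
opening: 11.6
grip_force: 51.8
```

Call:
{"name": "carry_out", "arguments": {"rows": [[[0,0,0.7],0],[[0,0,1.4],0],[[0,0,2.1],0],[[0,0,2.8],0],[[0,0,3.5],0],[[0,0,4.2],0],[[0,0,4.8],0],[[0,0,4.8],0]]}}

```text
t: 9.5
tool_pos: [491.0, 281.1, 161.8]
ee_rot: [0.786, 0.619, -0.001, -0.0]
ft_force: [-0.1, 0.1, -0.1]
opening: 11.3
grip_force: 51.9
```

```bash
python3 -c "
from h import *
go(491.4,280.2,150,-.237)
a=shot('scene');b=shot('top')
def cr(im,x,y,w,h,W,H): return cv2.resize(im['pixels'][y:y+h,x:x+w,::-1],(W,H),interpolation=cv2.INTER_NEAREST)
cv2.imwrite('pics/g.png',np.hstack([cr(a,390,110,80,120,400,600),cr(b,130,220,50,75,400,600)]))"
```

```text
t 9.5 pos [491.  281.1 161.8] ang -0.237 F [-0.1  0.1 -0.1] open 11.3 tilt [-0.001 -0.    -1.   ] -> shift [-0.08  0.06  1.18] turn 0.0
```

View pics/g.png

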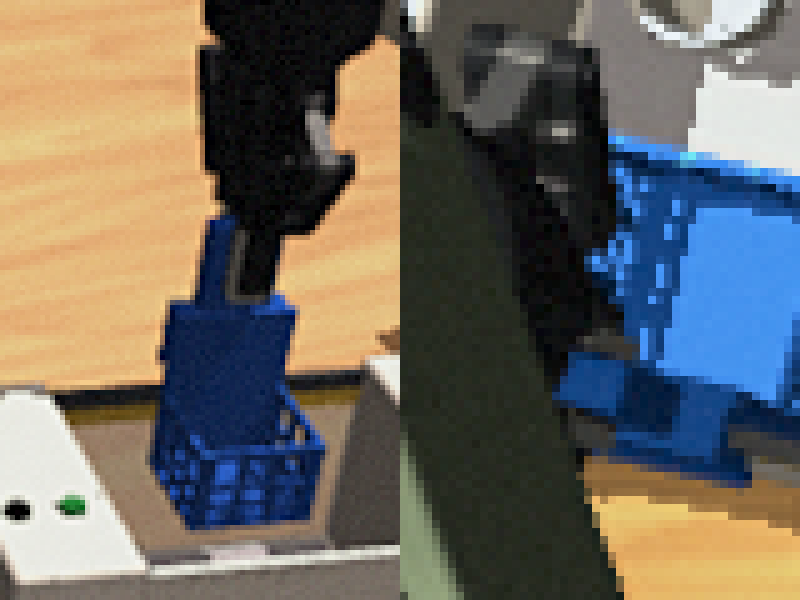

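Right panel: the rail, seen as a strip at about (770,455), lies between the back plate and the lip at (745,475). No force yet, so I continue down slowly.

Call:
{"name": "carry_out", "arguments": {"rows": [[[0,0,0.3],0],[[0,0,0.6],0],[[0,0,0.9],0],[[0,0,1.1],0],[[0,0,1.1],0]]}}

```text
t: 10.22
tool_pos: [491.2, 281.2, 151.1]
ee_rot: [0.786, 0.619, -0.0, -0.0]
ft_force: [0.1, 1.0, -1.7]
opening: 11.6
grip_force: 51.9
```

Call:
{"name": "carry_out", "arguments": {"rows": [[[0,0,0.3],0],[[0,0,0.6],0],[[0,0,0.9],0],[[0,0,1.1],0],[[0,0,1.1],0]]}}

```text
t: 10.85
tool_pos: [491.2, 281.2, 140.1]
ee_rot: [0.786, 0.619, -0.0, -0.0]
ft_force: [0.0, 0.1, -1.1]
opening: 11.5
grip_force: 51.9
```

Call:
{"name": "carry_out", "arguments": {"rows": [[[0,0,0.1],0],[[0,0,0.2],0],[[0,0,0.3],0],[[0,0,0.3],0]]}}

```text
t: 11.35
tool_pos: [491.2, 281.2, 137.2]
ee_rot: [0.786, 0.619, -0.0, -0.0]
ft_force: [-0.2, 0.1, -0.6]
opening: 11.2
grip_force: 51.9
```

Call:
{"name": "carry_out", "arguments": {"rows": [[[0,0,0.1],0],[[0,0,0.15],0],[[0,0,0.15],0]]}}

```text
t: 11.72
tool_pos: [491.3, 281.2, 135.8]
ee_rot: [0.786, 0.619, 0.0, -0.0]
ft_force: [0.5, 1.1, -1.7]
opening: 11.4
grip_force: 51.9
```

Call:
{"name": "carry_out", "arguments": {"rows": [[[0,0,0.05],0],[[0,0,0.1],0],[[0,0,0.1],0],[[0,0,0.1],0]]}}

```text
t: 12.22
tool_pos: [491.4, 281.3, 135.2]
ee_rot: [0.786, 0.619, 0.0, 0.0]
ft_force: [-0.2, -0.7, 3.7]
opening: 11.5
grip_force: 52.5
```

Call:
{"name": "carry_out", "arguments": {"rows": [[[0.2,0,0],0],[[0.4,0,0],0],[[0.6,0,0],0],[[0.8,0,0],0],[[1.0,0,0],0],[[1.0,0,0],0]]}}

```text
t: 12.98
tool_pos: [493.8, 290.5, 135.2]
ee_rot: [0.786, 0.619, -0.0, 0.001]
ft_force: [-0.8, -3.1, 4.8]
opening: 11.7
grip_force: 52.8
```

Call:
{"name": "carry_out", "arguments": {"rows": [[[0.1,0,0.02],0],[[0.2,0,0.04],0],[[0.3,0,0.05],0],[[0.3,0,0.05],0]]}}

```text
t: 13.48
tool_pos: [494.7, 294.6, 134.0]
ee_rot: [0.786, 0.619, 0.001, -0.0]
ft_force: [1.2, 1.5, -0.3]
opening: 11.7
grip_force: 52.3
```

Call:
{"name": "carry_out", "arguments": {"rows": [[[0.1,0,0.05],0],[[0.15,0,0.1],0],[[0.15,0,0.15],0],[[0.15,0,0.15],0]]}}

```text
t: 13.98
tool_pos: [494.8, 295.6, 132.8]
ee_rot: [0.786, 0.619, 0.0, -0.0]
ft_force: [-0.8, 2.2, -0.4]
opening: 11.2
grip_force: 52.3
```

Call:
{"name": "carry_out", "arguments": {"rows": [[[0.05,0,0.1],0],[[0.05,0,0.2],0],[[0.05,0,0.3],0],[[0.05,0,0.3],0]]}}

```text
t: 14.48
tool_pos: [495.0, 296.2, 129.8]
ee_rot: [0.786, 0.619, 0.0, -0.0]
ft_force: [1.7, 3.4, -0.7]
opening: 11.1
grip_force: 52.2
```

Call:
{"name": "carry_out", "arguments": {"rows": [[[0,0,0.05],0],[[0,0,0.1],0],[[0,0,0.1],0],[[0,0,0.1],0]]}}

```text
t: 14.98
tool_pos: [495.1, 296.1, 129.0]
ee_rot: [0.786, 0.619, 0.001, -0.0]
ft_force: [0.4, 3.9, 0.8]
opening: 11.1
grip_force: 52.3
```

Call:
{"name": "carry_out", "arguments": {"rows": [[[0.07,0,0.03],0],[[0.07,0,0.08],0],[[0.07,0,0.1],0],[[0.07,0,0.1],0]]}}

```text
t: 15.48
tool_pos: [495.1, 296.3, 128.5]
ee_rot: [0.786, 0.619, 0.0, 0.0]
ft_force: [0.5, 3.6, 5.2]
opening: 11.3
grip_force: 53.0
```

The hook has dropped 6.7 mm (of 7) and meets the rail, so it is seated. Releasing.

Call:
{"name": "carry_out", "arguments": {"rows": [[[0,0,0],0],[[0,0,0],0],[[0,0,0],0],[[0,0,0],0],[[0,0,0],0],[[0,0,0],0]], "claw": 50}}

```text
t: 16.23
tool_pos: [495.0, 296.5, 127.8]
ee_rot: [0.786, 0.619, 0.0, -0.0]
ft_force: [-0.9, 0.0, 0.2]
opening: 42.9
grip_force: 0.0
```

Call:
{"name": "carry_out", "arguments": {"rows": [[[0,0,-0.7],0],[[0,0,-2],0],[[0,0,-4],0],[[0,0,-7],0],[[0,0,-10],0],[[0,0,-13],0],[[0,-2,-14],0],[[0,-6,-14],0]]}}

```text
t: 17.23
tool_pos: [435.9, 310.8, 268.5]
ee_rot: [0.786, 0.618, 0.001, -0.0]
ft_force: [-0.8, 0.3, 0.5]
opening: 43.0
grip_force: 0.0
```

Call:
{"name": "carry_out", "arguments": {"rows": [[[-5,-4,0],0],[[-10,-8,0],0],[[-15,-10,0],0],[[-20,-10,0],0],[[-25,-10,0],0],[[-30,-10,0],0],[[-30,-10,0],0]]}}

```text
t: 18.1
tool_pos: [266.8, 40.5, 267.3]
ee_rot: [0.788, 0.616, -0.0, -0.0]
ft_force: [0.4, 0.4, 0.3]
opening: 42.6
grip_force: 0.0
```

```bash
python3 -c "
from h import *
go(491.4,280.2,150,-.237)
a=shot('scene');b=shot('top')
def cr(im,x,y,w,h,W,H): return cv2.resize(im['pixels'][y:y+h,x:x+w,::-1],(W,H),interpolation=cv2.INTER_NEAREST)
cv2.imwrite('pics/i.png',np.hstack([cr(a,370,110,120,180,400,600),cr(b,110,210,80,120,400,600)]))"
```

```text
t 18.1 pos [266.8  40.5 267.3] ang -0.244 F [0.4 0.4 0.3] open 42.6 tilt [-0.001 -0.    -1.   ] -> shift [28.69 16.02 11.71] turn -0.007
```

View pics/i.png

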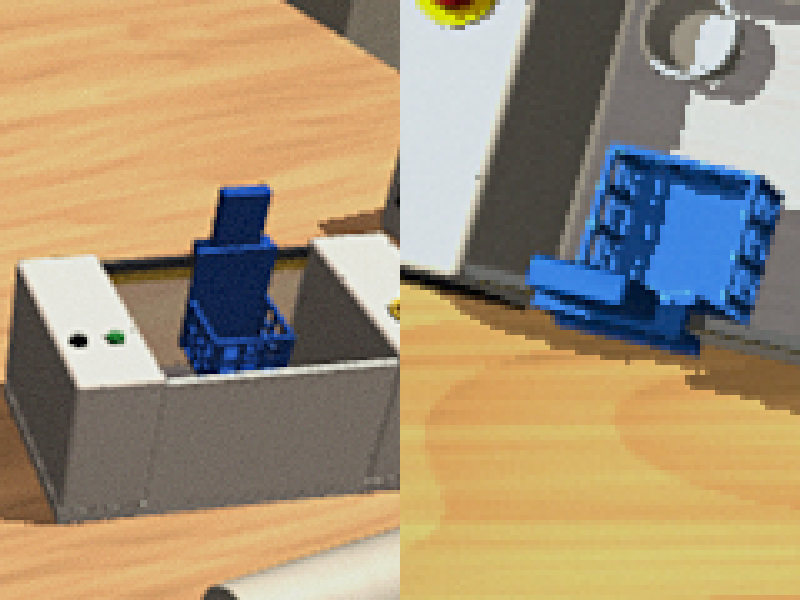

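```bash
python3 -c "
from h import *
a=shot('scene');b=shot('top')
print(tri(ray(a,442.8,166.3),ray(b,145.1,265.5)))
p=a['pixels'].astype(int)
for r in p[162:172,432:454,2]: print(r)
C=np.array([558.5,255.7]);th=-.237;X=np.array([np.cos(th),np.sin(th)]);Y=np.array([-X[1],X[0]])
for z in(158,165,172): print(z,proj(a,np.r_[C-72.5*X+25*Y,z]),proj(b,np.r_[C-72.5*X+25*Y,z]))
"
```

```text
(array([495.35558321, 292.68334384, 164.4535358 ]), np.float64(0.03394172505225732))
[114 111 114 113 113 113 110 106 111 108 109 110 108 114 112 113 116 112
 114 118 121 125]
[112 118 108 109 108 109 111 109 110 110 109 109 109 114 113 120 118 119
 121 128 131 126]
[120 111 118 113 105 110 107 105 106 113 109 111 114 107 117 105  89 118
 128 129 134 134]
[121 121 126 128 119 112 120 130 132 141 147 145 160 163 163 149 150 164
 145 126 126 127]
[126 126 134 111 132 155 171 178 170 182 184 179 192 198 195 198 195 199
 183 145 128 133]
[128 132 135  85 111 187 206 196 197 201 198 198 192 189 186 183 180 171
 172 144 119 126]
[125 131 134  87  54 134 161 153 141 144 149 140 133 132 130 123 117 108
  93 103 114 119]
[132 131 128  78  30  67  76  68  56  51  57  63  54  52  63  61  60  61
  63 102 118 115]
[122 127 118  67  41  60  73  60  73  69  66  74  71  73  69  72  70  66
  72 102 122 118]
[126 125 106  58  55  65  69  69  76  73  72  71  70  71  72  72  67  72
  90 118 130 122]
158 [443.48641528 168.10725846] [143.70254575 266.82231663]
165 [444.01637327 165.47602266] [142.51699909 266.3255949 ]
172 [444.55055421 162.82381988] [141.31574152 265.82229059]
```

The tab top measures z 164.5 mm. It should be 165 when fully seated and 172 when riding on the rib. The basket hangs seated in the notch, so I'm handing in.

```bash
python3 -c "
from h import *
print(manip.sign_off())"
```

```text
the job is handed in; nothing more can be done
None
```

The middle-sized blue basket hangs inside the well with its rib in the rail's notch and its hook fully down (tab top measured at z 164.5 mm, 165 expected). It has been let go, and the job was handed in after about 18 s of robot time.

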